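# Lock the wide pantry canister

## Task

The wide flour canister was closed but never locked. Turn its lock collar clockwise by the upright ear until the ear stands at the locked mark (the long dark rib on the canister's shoulder), not past it, then let go. Leave the collar of the narrow tall canister as it is.

Things in the scene. Friction and masses are not known exactly. Their poses are not given: they have to be found in the camera images.
- wide_bin: Wide white flour canister, 184 mm across, 120 mm high, immovable, on a step shelf's low tread (60 mm high). Origin: centre of its underside, z up. Its flat shoulder bears two dark marks just outside the collar: a round stud 9 mm across (open mark) at 210 degrees from its x axis, a long radial rib 17 x 9 mm running on down its side (locked mark) at 150 degrees, so 60 degrees clockwise from above.
- wide_lid (a point): Centre of the wide canister's grey lock collar, on its upright turning axis, level with the collar's flat top (190 mm above the work surface). The collar is 140 mm across and 10 mm thick, lies flat on the canister around a white lid plug 87 mm across that stands 4 mm prouder, and turns about this axis.
- wide_ear (a point): Grip point in the ear of the wide canister's collar: mid-thickness, 26 mm above the collar's flat top, 14 mm below the ear's top, 57 mm from the turning axis; turns with the collar. The ear is an upright plate 12 mm thick (tangential), 22 mm wide (radial), 40 mm high, the only thing standing on the collar; pinch it across its thickness from above. Site x points radially outwards, z up.
- wide_collar (a joint): Turn of the wide canister's collar, rad: 0 with the ear at the open mark, 1.05 with the ear at the locked mark; grows clockwise seen from above. Starts between -0.1 and 0.45; stops at -0.15 and 1.4, so it can be turned too far. No detent or spring: even light friction (0.25 N m, 4 to 5 N at the ear), stays where it is left.
- tall_ear (a point): Ear of the other, narrow tall canister (110 mm across, 165 mm high, like plastic and marks, left or right of the wide one, axes at least 300 mm apart), to be left alone. Point 14 mm below the ear's top, 31 mm from that canister's axis; the ear is 10 mm thick, 16 mm wide, 40 mm high, its top 275 mm above the work surface.

How it is judged:
By the outcome, as a careful person would: the job done as asked, in the order asked, and still so for the second after the job is handed in, with the robot touching nothing.
It also fails if it takes over 38 s, if anything falls off the work surface, if the arm or the gripper's body presses on something with over 40 N, if the wrist force passes 120 N, or if a joint passes its speed limit or range.

## Robot

A 7-joint arm with a two-finger parallel gripper is mounted at the origin on the work surface. World frame = base frame: x ahead of the robot, y to its left, z up, the work surface at z = 0. Lengths are in m, angles in rad, forces in N, time in s.
With the tool pointing down it reaches from about 0.4 to 0.85 m from the base axis. Payload 6.9 kg.
Tool frame: the origin (TCP) lies on the centre line of the jaws, within the pads' length; the fingertips stand 11 mm ahead of it and the grasp point (between the pads) lies 8 mm behind it; x points along the fingers, y is the direction in which the jaws open and shut, and the axes are right-handed (so a half turn about x gives the same grasp; the last joint's range is limited). The gripper opens to 85 mm and grips with 20 to 120 N. Pads are 22 mm wide; open, the fingers measure 114 mm over their backs; the gripper's body (76 mm by 85 mm) begins 54 mm behind the grasp point. The pads swing forward as they close: fully open they stand 13 mm farther back than shut.
Start: joints at [-1.01, 0.507, -0.238, 1.5, 0.126, 1.149, -0.155], TCP at [0.275, 0.561, 0.242] pointing down, gripper open.
Joint ranges: [-3.08, 3.08], [-0.24, 2.05], [-1.43, 1.35], [0, 2.5], [-1.52, 4.66], [0.17, 1.96], [-2.89, 2.89]. Speed limits (rad/s): [2.39, 2.39, 3.14, 3.14, 3.14, 3.14, 3.14].

## Interface

Orientations are given as a unit quaternion [x, y, z, w].
In Python, from bench import manip gives the robot as it stands.
- The arm moves only by the tool jog_arm, never from a script. Its argument "commands" is a list of rows, each an object of numbers: "x", "y", "z": the shift along the tool's x, y, z in cm; "wx", "wy", "wz": the turn, a rotation vector about the tool's x, y, z in units of 5 degrees (1.0 is 5 degrees); "grip": the closure, from 0 (fully open) to 1 (shut). In form: [{"x": .., "y": .., "z": .., "wx": .., "wy": .., "wz": .., "grip": ..}, ...]. A call has 1 to 10 rows; each row is the pose to reach, as a shift and turn from the pose commanded when the call began, along the tool's axes at that moment; what a row does not reach only later rows make up. A row lasts 1/10 s, in which the tool goes at most 50 mm and 8.59 degrees, less where a joint would pass 70% of its speed; a pose out of reach is approached as far as the arm can. A call with a gripper value outside its range is refused whole. The fingers move at their own pace and stop on an object; "force" is the grip in N (left out, the last holds). Time passes only in rows, so rows that repeat a pose let the fingers close. It gives the time, the measured TCP pose, the force and the opening at its end, in the units of the state.
- manip.state(): the state, without advancing time (a new reading comes with each control period).
- manip.camera(name): name is "scene" or "top"; returns a dict with "img" (480x640x3 uint8, red, green, blue), "mtx" (3x3 intrinsics, pixels), "xyz" and "orientation" of the camera in the world. Camera axes: x right, y down, z forward; pixel columns grow to the right and rows downward; lengths in m; the calibration is good to about 2 mm. A picture is of the moment at which its call begins. There is no depth.
- manip.sign_off(): hands the job in, once; it reports no verdict.
The state is a dict: "t": time; "q": joint angles; "joint_vel": joint speeds; "joint_torque": joint torques, N m; "tool_pos": TCP position; "tcp_rot": TCP orientation; "contact_force": force on the tool from outside, world axes, zero at the start; "ft_torque": the same for the moment, N m; "width": finger opening in m.
Only numpy, scipy, OpenCV 4.12 (cv2) and the standard library are available. Lean on these libraries where they do the work, as an engineer would, in place of code of your own. Each camera call takes 0.05 s, during which the arm holds its last target. There are 200 camera calls.

## Working session

There is one attempt and no reset: what is moved stays moved. The work goes in short steps, Python scripts to look and compute and a tool call to move; the robot and the scene stay as the last step left them, time stands still between calls to the robot, and variables do not carry over. Pictures are saved under pics/ and viewed, about 8 in all and at most 12, crops included, and the job is handed in when it is done.

Besides the shell and the picture viewer there is one more tool, called after "Call:" as a command line: name --argument value ..., lists and objects as JSON in quotes. jog_arm: Moves the arm, as the interface text tells. Its arguments: {"type":"object","properties":{"commands":{"type":"array"},"force":{"type":"number"}},"required":["commands"]}

```bash
mkdir -p pics; cat > h.py <<'E'
import numpy as np, cv2
from scipy.spatial.transform import Rotation as R
from bench import manip
def ray(c,u,v,z):
    d=R.from_quat(c["orientation"]).as_matrix()@np.linalg.inv(c["mtx"])@np.array([u,v,1.])
    o=np.array(c["xyz"]); return o+d*(z-o[2])/d[2]
def proj(c,p):
    k=np.array(c["mtx"])@(R.from_quat(c["orientation"]).as_matrix().T@(np.array(p)-np.array(c["xyz"])))
    return k[:2]/k[2]
E
python3 - <<'E'
from h import *
for n in("scene","top"):
    c=manip.camera(n); cv2.imwrite(f"pics/{n}0.png",c["img"][:,:,::-1]); print(n,c["xyz"],c["orientation"],c["mtx"])
print(manip.state())
E
```

```text
scene [ 0.87404142 -0.43541582  0.64638497] [ 0.85980758  0.30408213 -0.1342524  -0.3876097 ] [[443.64535396   0.         316.34376625]
 [  0.         443.64535396 235.18678802]
 [  0.           0.           1.        ]]
top [ 0.51535636 -0.03201698  0.98783136] [-0.70247302  0.71100864 -0.02354827  0.02106794] [[439.78492557   0.         316.45196004]
 [  0.         439.78492557 239.00285527]
 [  0.           0.           1.        ]]
{'t': 0.1, 'q': array([-1.00950358,  0.50827428, -0.2375345 ,  1.50102095,  0.12569163,
        1.1488727 , -0.15478036]), 'joint_vel': array([ 0.0013113 , -0.00179445, -0.00150322, -0.00199499,  0.00117824,
       -0.00227724, -0.00070902]), 'joint_torque': array([-6.19905433e-03, -6.21833539e+01, -2.19546542e+00, -2.50205398e+01,
        1.23847552e-02,  7.76042521e-03, -2.46526682e-06]), 'tool_pos': array([0.27498516, 0.56079046, 0.24150805]), 'tcp_rot': array([ 0.1591977 ,  0.68894836, -0.16029366,  0.68870327]), 'contact_force': array([-0.57189645, -0.02848415, -0.20133148]), 'ft_torque': array([-0.02245664, -0.01933211, -0.02243928]), 'width': 0.08508175444136669}
```

View pics/scene0.png

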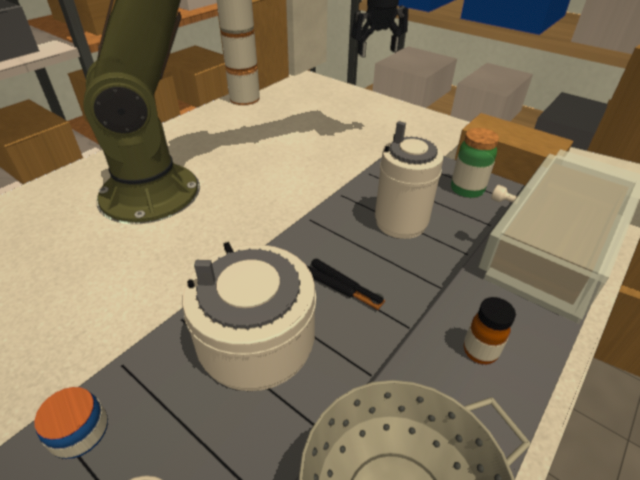

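View pics/top0.png

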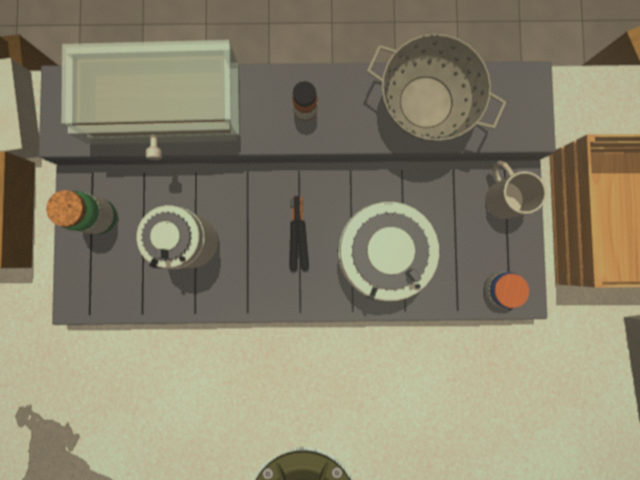

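The pictures show the wide canister's plug at about top (391,251), its ear near (411,275), and dark marks near (375,292) and (416,287). The tall canister is at (168,237), on the left. Next I'll measure more precisely and zoom in.

```bash
python3 - <<'E'
from h import *
c=manip.camera("top"); s=manip.camera("scene")
im=c["img"]; g=cv2.cvtColor(im,cv2.COLOR_RGB2GRAY)
sub=np.zeros_like(g); cv2.circle(sub,(391,251),60,255,-1)
m=((g>140)&(sub>0)).astype(np.uint8)
n,l,st,ce=cv2.connectedComponentsWithStats(m)
for i in range(1,n):
    if st[i,4]>100: print("bright",st[i],ce[i], ray(c,*ce[i],.194))
k=l[251,391]; cnt=max(cv2.findContours((l==k).astype(np.uint8),0,1)[0],key=len); (e,ax,_)=cv2.fitEllipse(cnt); print("plug",e,ax); P=ray(c,*e,.194); print(P, "diam", np.mean(ax)*(.988-.194)/439.8)
m=((g<45)&(sub>0)).astype(np.uint8)
n,l,st,ce=cv2.connectedComponentsWithStats(m)
for i in range(1,n):
    if st[i,4]>5:
        w=ray(c,*ce[i],.181); d=w-P; print("dark",st[i],ce[i],w,np.hypot(*d[:2]),np.degrees(np.arctan2(d[1],d[0])))
a=cv2.resize(im[190:312,325:455],None,fx=4,fy=4,interpolation=cv2.INTER_CUBIC)
b=cv2.resize(s["img"][225:345,165:330],None,fx=4,fy=4,interpolation=cv2.INTER_CUBIC)[:,:]
a=cv2.resize(im[240:312,335:455],(780,468),interpolation=cv2.INTER_CUBIC)
cv2.imwrite("pics/t1.png",a[:,:,::-1]); cv2.imwrite("pics/s1.png",b[:,:,::-1])
E
```

```text
bright [ 339  202  100   99 2903] [387.37030658 248.03961419] [ 0.54760403 -0.16306589  0.194     ]
bright [ 368  227   47   48 1794] [390.84225195 250.03567447] [ 0.54392027 -0.16926089  0.194     ]
plug (390.8501281738281, 250.04913330078125) (46.51041030883789, 47.287628173828125)
[ 0.54389578 -0.16927457  0.194     ] diam 0.08466989831200183
```

View pics/t1.png

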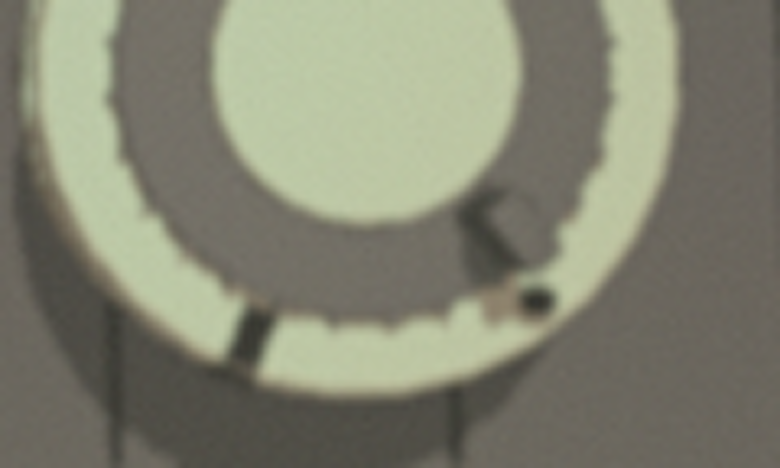

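View pics/s1.png

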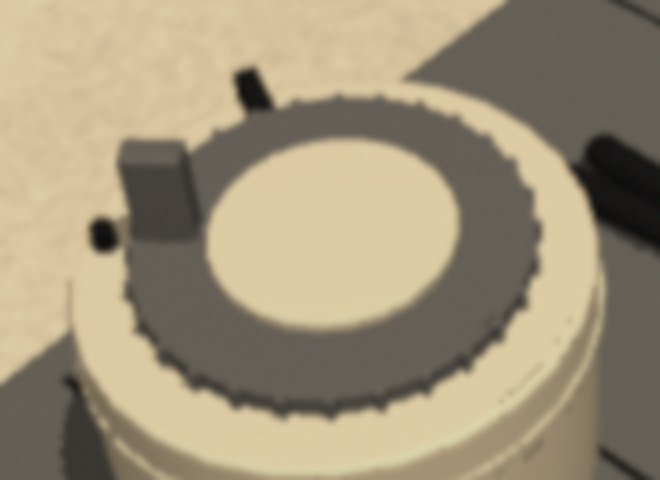

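The crops show the stud at top (417.6,286.1) and the rib at top (373.5,292.6). In the scene view the ear's top face is centred at about (203.8,262.3), and its faces are clearly visible.

```bash
python3 - <<'E'
from h import *
c=manip.camera("top"); s=manip.camera("scene"); st=manip.state()
P=ray(c,390.85,250.05,.194)[:2]
# plug seen by scene camera
g=cv2.cvtColor(s["img"],cv2.COLOR_RGB2GRAY)
m=(g>130).astype(np.uint8); n,l,_,ce=cv2.connectedComponentsWithStats(m,connectivity=4); k=l[283,248]
cnt=max(cv2.findContours((l==k).astype(np.uint8),0,1)[0],key=len); e=cv2.fitEllipse(cnt); pts=np.array([ray(s,*q[0],.194) for q in cnt]); (a,r)=cv2.minEnclosingCircle(pts[:,:2].astype(np.float32)); print("plug top",P,"scene",a,r)
def pol(n,w,C):
    d=w[:2]-C; print(n,w.round(4),"r",np.hypot(*d).round(4),"ang",np.degrees(np.arctan2(d[1],d[0])).round(1))
pol("stud",ray(c,417.6,286.15,.183),P); pol("rib",ray(c,373.5,292.6,.183),P)
S=np.array(a)
f=lambda x,y:(165+x/4,225+y/4)
pol("stud s",ray(s,*f(103,235),.183),S)
for n,x,y in(("c",155,149),("bl",127,142),("br",183,142),("fr",188,153),("fl",121,157)): pol("eartop "+n,ray(s,*f(x,y),.230),S)
for x,y in((136,240),(200,238)): pol("earbase",ray(s,*f(x,y),.190),S)
M=R.from_quat(st["tcp_rot"]).as_matrix(); print(M.round(3), st["tool_pos"])
# ear position candidates in top view
for th in(-150,-145,-140,-135,-130):
    t=np.radians(th); print(th,proj(c,[P[0]+.057*np.cos(t),P[1]+.057*np.sin(t),.23]).round(1),proj(s,[S[0]+.057*np.cos(t),S[1]+.057*np.sin(t),.23]).round(1))
E
```

```text
plug top [ 0.54389421 -0.1692743 ] scene (0.5439083576202393, -0.17046649754047394) 0.044922780245542526
stud [ 0.4779 -0.2185  0.183 ] r 0.0823 ang -143.3
rib [ 0.4672 -0.1378  0.183 ] r 0.0829 ang 157.7
stud s [ 0.4761 -0.2176  0.183 ] r 0.0826 ang -145.2
eartop c [ 0.4996 -0.2042  0.23  ] r 0.0557 ang -142.7
eartop bl [ 0.4899 -0.2079  0.23  ] r 0.0657 ang -145.3
eartop br [ 0.5043 -0.1962  0.23  ] r 0.0473 ang -147.0
eartop fr [ 0.5095 -0.1986  0.23  ] r 0.0445 ang -140.7
eartop fl [ 0.4938 -0.2137  0.23  ] r 0.0662 ang -139.2
earbase [ 0.4927 -0.2152  0.19  ] r 0.068 ang -138.8
earbase [ 0.5091 -0.2008  0.19  ] r 0.0462 ang -139.0
[[-0.     0.44   0.898]
 [-0.001  0.898 -0.44 ]
 [-1.    -0.001 -0.   ]] [0.27506714 0.56103917 0.24198257]
-150 [411.7 277.8] [204.3 258.4]
-145 [414.1 276.2] [203.2 261. ]
-140 [416.3 274.4] [202.4 263.7]
-135 [418.4 272.4] [201.9 266.4]
-130 [420.3 270.2] [201.7 269.1]
```

Call:
jog_arm --commands '[{"x": -5}, {"x": -10}, {"x": -10, "y": -58.9, "z": 53.7, "wx": 23.5}, {"x": -10, "y": -58.9, "z": 53.7, "wx": 23.5}, {"x": -10, "y": -58.9, "z": 53.7, "wx": 23.5}, {"x": -10, "y": -58.9, "z": 53.7, "wx": 23.5}, {"x": -10, "y": -58.9, "z": 53.7, "wx": 23.5}, {"x": -10, "y": -58.9, "z": 53.7, "wx": 23.5}, {"x": -10, "y": -58.9, "z": 53.7, "wx": 23.5}, {"x": -10, "y": -58.9, "z": 53.7, "wx": 23.5}]'

```text
invalid input
```

```bash
cat >> h.py <<'E'
C=np.array([.5439,-.1698])
def plan(pos,yaw):
    """shift in cm / turn in 5deg units from now to TCP pos, tool down, tool-y at yaw deg"""
    st=manip.state(); M=R.from_quat(st["tcp_rot"]).as_matrix()
    y=np.radians(yaw); ty=np.array([np.cos(y),np.sin(y),0]); tx=np.array([0,0,-1.]); T=np.c_[tx,ty,np.cross(tx,ty)]
    print("t",st["t"],"pos",st["tool_pos"].round(4),"yaw",np.degrees(np.arctan2(M[1,1],M[0,1])).round(2),"q",st["q"].round(2),"F",st["contact_force"].round(1),"w",round(st["width"],4))
    print("shift cm",(100*M.T@(np.array(pos)-st["tool_pos"])).round(2),"turn",(np.degrees(R.from_matrix(M.T@T).as_rotvec())/5).round(2))
def ear(a,z): a=np.radians(a); return [C[0]+.057*np.cos(a),C[1]+.057*np.sin(a),z]
E
python3 -c "
from h import *
plan(ear(-143.5,.30),-53.5)"
```

```text
t 0.3 pos [0.2751 0.561  0.242 ] yaw 63.89 q [-1.01  0.51 -0.24  1.5   0.13  1.15 -0.15] F [-1.3 -0.3 -0.2] w 0.0851
shift cm [ -5.76 -58.85  53.69] turn [2.348e+01 1.000e-02 0.000e+00]
```

Call:
jog_arm --commands '[{"x": -5, "y": 0, "z": 0, "wx": 0, "wy": 0, "wz": 0, "grip": 0}, {"x": -10, "y": 0, "z": 0, "wx": 0, "wy": 0, "wz": 0, "grip": 0}, {"x": -10, "y": -58.9, "z": 53.7, "wx": 23.5, "wy": 0, "wz": 0, "grip": 0}, {"x": -10, "y": -58.9, "z": 53.7, "wx": 23.5, "wy": 0, "wz": 0, "grip": 0}, {"x": -10, "y": -58.9, "z": 53.7, "wx": 23.5, "wy": 0, "wz": 0, "grip": 0}, {"x": -10, "y": -58.9, "z": 53.7, "wx": 23.5, "wy": 0, "wz": 0, "grip": 0}, {"x": -10, "y": -58.9, "z": 53.7, "wx": 23.5, "wy": 0, "wz": 0, "grip": 0}, {"x": -10, "y": -58.9, "z": 53.7, "wx": 23.5, "wy": 0, "wz": 0, "grip": 0}]'

```text
t: 1.1
tool_pos: [0.3592, 0.2711, 0.3425]
tcp_rot: [0.445, 0.549, -0.445, 0.549]
contact_force: [1.3, 0.4, 0.1]
width: 0.0857
```

```bash
python3 -c "
from h import *
plan(ear(-143.5,.32),-53.5)"
```

```text
t 1.1 pos [0.3592 0.2711 0.3425] yaw 11.96 q [-0.72  0.15  0.02  1.75 -0.    1.24 -0.49] F [1.3 0.4 0.1] w 0.0857
shift cm [ 2.23  3.75 49.33] turn [ 1.309e+01 -1.000e-02 -0.000e+00]
```

Call:
jog_arm --commands '[{"x": 0, "y": 3.7, "z": 49.3, "wx": 13.1, "wy": 0, "wz": 0, "grip": 0}, {"x": 0, "y": 3.7, "z": 49.3, "wx": 13.1, "wy": 0, "wz": 0, "grip": 0}, {"x": 0, "y": 3.7, "z": 49.3, "wx": 13.1, "wy": 0, "wz": 0, "grip": 0}, {"x": 0, "y": 3.7, "z": 49.3, "wx": 13.1, "wy": 0, "wz": 0, "grip": 0}, {"x": 0, "y": 3.7, "z": 49.3, "wx": 13.1, "wy": 0, "wz": 0, "grip": 0}, {"x": 0, "y": 3.7, "z": 49.3, "wx": 13.1, "wy": 0, "wz": 0, "grip": 0}, {"x": 0, "y": 3.7, "z": 49.3, "wx": 13.1, "wy": 0, "wz": 0, "grip": 0}, {"x": 0, "y": 3.7, "z": 49.3, "wx": 13.1, "wy": 0, "wz": 0, "grip": 0}, {"x": 0, "y": 3.7, "z": 49.3, "wx": 13.1, "wy": 0, "wz": 0, "grip": 0}, {"x": 0, "y": 3.7, "z": 49.3, "wx": 13.1, "wy": 0, "wz": 0, "grip": 0}]'

```text
t: 2.1
tool_pos: [0.5006, -0.2029, 0.3424]
tcp_rot: [0.671, 0.223, -0.671, 0.223]
contact_force: [1.4, 0.2, 0.5]
width: 0.0854
```

```bash
python3 -c "
from h import *
plan(ear(-143.5,.214),-53.5)"
```

```text
t 2.1 pos [ 0.5006 -0.2029  0.3424] yaw -53.2 q [-0.01  0.33  0.51  1.55 -0.17  1.3  -0.41] F [1.4 0.2 0.5] w 0.0854
shift cm [12.84 -0.1   0.25] turn [ 0.06 -0.   -0.01]
```

Call:
jog_arm --commands '[{"x": 4, "y": -0.1, "z": 0.2, "wx": 0.05, "wy": 0, "wz": 0, "grip": 0}, {"x": 8, "y": -0.1, "z": 0.2, "wx": 0.05, "wy": 0, "wz": 0, "grip": 0}, {"x": 8, "y": -0.1, "z": 0.2, "wx": 0.05, "wy": 0, "wz": 0, "grip": 0}, {"x": 8, "y": -0.1, "z": 0.2, "wx": 0.05, "wy": 0, "wz": 0, "grip": 0}]'

```text
t: 2.5
tool_pos: [0.4982, -0.2009, 0.2629]
tcp_rot: [-0.671, -0.222, 0.672, -0.222]
contact_force: [-0.2, 0.3, 0.1]
width: 0.085
```

```bash
python3 -c "
from h import *
plan(ear(-143.5,.213),-53.5)
s=manip.camera('scene');cv2.imwrite('pics/s2.png',cv2.resize(s['img'][190:345,140:340],(800,620))[:600,:,::-1])"
```

```text
t 2.5 pos [ 0.4982 -0.2009  0.2629] yaw -53.42 q [ 0.    0.38  0.49  1.7  -0.2   1.1  -0.38] F [-0.2  0.3  0.1] w 0.085
shift cm [4.99 0.22 0.18] turn [0.02 0.01 0.01]
```

View pics/s2.png

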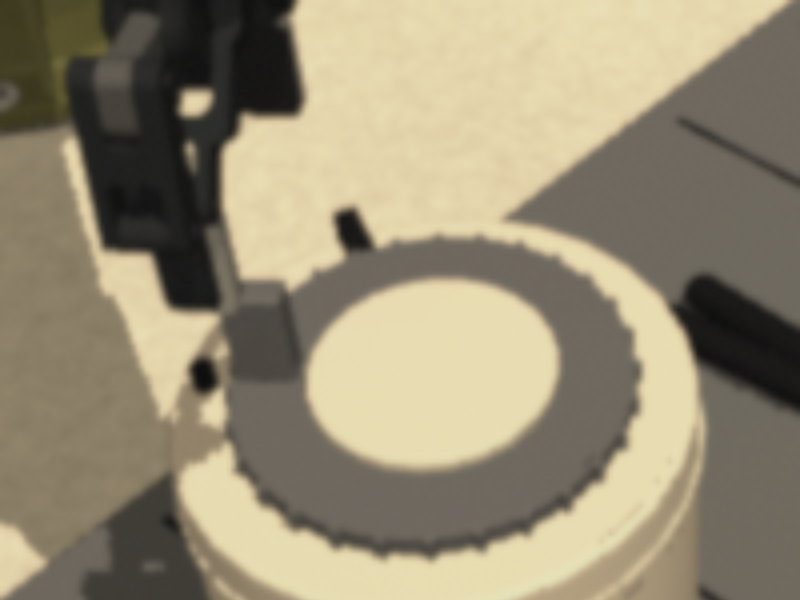

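The open fingers stand above the ear, at about (262,290) in the crop, with one on each side. I'll descend and close.

Call:
jog_arm --commands '[{"x": 2.5, "y": 0.2, "z": 0.2, "wx": 0, "wy": 0, "wz": 0, "grip": 0}, {"x": 5, "y": 0.2, "z": 0.2, "wx": 0, "wy": 0, "wz": 0, "grip": 0}, {"x": 5, "y": 0.2, "z": 0.2, "wx": 0, "wy": 0, "wz": 0, "grip": 0}, {"x": 5, "y": 0.2, "z": 0.2, "wx": 0, "wy": 0, "wz": 0, "grip": 0.5}, {"x": 5, "y": 0.2, "z": 0.2, "wx": 0, "wy": 0, "wz": 0, "grip": 0.7}, {"x": 5, "y": 0.2, "z": 0.2, "wx": 0, "wy": 0, "wz": 0, "grip": 0.7}, {"x": 5, "y": 0.2, "z": 0.2, "wx": 0, "wy": 0, "wz": 0, "grip": 0.7}, {"x": 5, "y": 0.2, "z": 0.2, "wx": 0, "wy": 0, "wz": 0, "grip": 0.7}]' --force 25

```text
t: 3.35
tool_pos: [0.4979, -0.2039, 0.2128]
tcp_rot: [0.672, 0.222, -0.671, 0.222]
contact_force: [0.2, -0.0, -0.7]
width: 0.0259
```

```bash
python3 -c "
from h import *
plan(ear(-143.5,.213),-53.5)
s=manip.camera('scene');cv2.imwrite('pics/s3.png',cv2.resize(s['img'][190:345,140:340],(800,620))[:600,:,::-1])"
```

```text
t 3.35 pos [ 0.4979 -0.2039  0.2128] yaw -53.43 q [ 0.02  0.43  0.47  1.78 -0.23  0.98 -0.35] F [ 0.2 -0.  -0.7] w 0.0259
shift cm [-0.02 -0.   -0.02] turn [ 0.01 -0.01 -0.01]
```

View pics/s3.png

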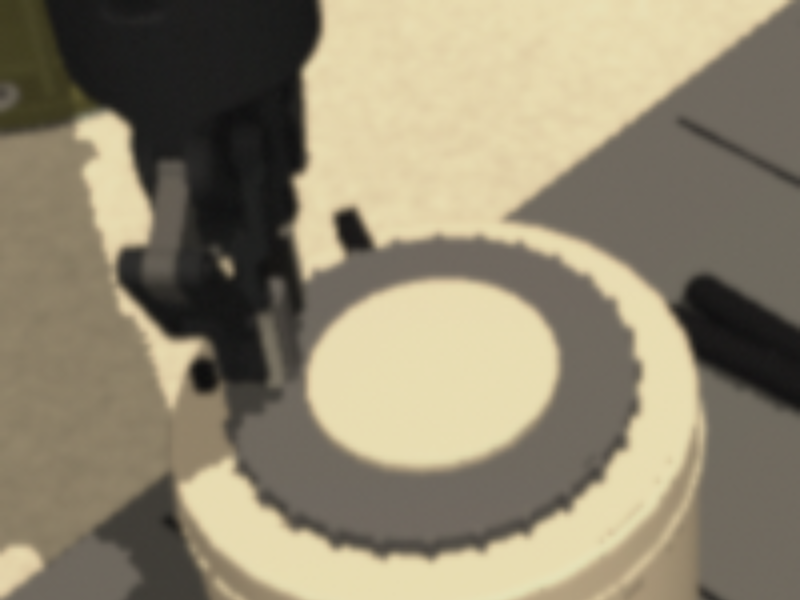

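The jaws surround the ear (near (285,330)) with a gap left and no contact. I'll close them on it.

Call:
jog_arm --commands '[{"x": 0, "y": 0, "z": 0, "wx": 0, "wy": 0, "wz": 0, "grip": 1}, {"x": 0, "y": 0, "z": 0, "wx": 0, "wy": 0, "wz": 0, "grip": 1}, {"x": 0, "y": 0, "z": 0, "wx": 0, "wy": 0, "wz": 0, "grip": 1}, {"x": 0, "y": 0, "z": 0, "wx": 0, "wy": 0, "wz": 0, "grip": 1}, {"x": 0, "y": 0, "z": 0, "wx": 0, "wy": 0, "wz": 0, "grip": 1}, {"x": 0, "y": 0, "z": 0, "wx": 0, "wy": 0, "wz": 0, "grip": 1}]' --force 50

```text
t: 4.0
tool_pos: [0.4979, -0.2042, 0.2125]
tcp_rot: [0.672, 0.222, -0.671, 0.222]
contact_force: [-0.3, -1.8, 4.8]
width: 0.0111
```

```bash
python3 - <<'E'
from h import *
plan(ear(157,.213),-113)
# arc rows in tool axes: from ear angle a0 turning clockwise
st=manip.state(); M=R.from_quat(st["tcp_rot"]).as_matrix(); v=st["tool_pos"][:2]-C; print("r",np.hypot(*v),np.degrees(np.arctan2(v[1],v[0])))
for k in range(0,61,5):
    a=np.radians(-k); w=np.array([[np.cos(a),-np.sin(a)],[np.sin(a),np.cos(a)]])@v-v
    print(k,(100*M.T@np.r_[w,0]).round(2),k/5)
E
```

```text
t 4.0 pos [ 0.4979 -0.2042  0.2125] yaw -53.45 q [ 0.02  0.43  0.47  1.78 -0.23  0.98 -0.35] F [-0.3 -1.8  4.8] w 0.0111
shift cm [-0.05 -4.93 -2.86] turn [ 1.191e+01 -1.000e-02 -1.000e-02]
r 0.05746577885364651 -143.25471858480668
0 [0. 0. 0.] 0.0
5 [-0.   -0.5  -0.02] 1.0
10 [-0.   -1.   -0.08] 2.0
15 [-0.   -1.49 -0.19] 3.0
20 [-0.   -1.97 -0.34] 4.0
25 [-0.   -2.43 -0.53] 5.0
30 [-0.   -2.88 -0.76] 6.0
35 [-0.   -3.3  -1.03] 7.0
40 [-0.   -3.7  -1.33] 8.0
45 [-0.   -4.07 -1.67] 9.0
50 [-0.   -4.41 -2.04] 10.0
55 [-0.   -4.72 -2.43] 11.0
60 [-0.   -4.99 -2.86] 12.0
```

Call:
jog_arm --commands '[{"x": 0, "y": -0.5, "z": -0.02, "wx": 1, "wy": 0, "wz": 0, "grip": 1}, {"x": 0, "y": -1.0, "z": -0.08, "wx": 2, "wy": 0, "wz": 0, "grip": 1}, {"x": 0, "y": -1.49, "z": -0.19, "wx": 3, "wy": 0, "wz": 0, "grip": 1}, {"x": 0, "y": -1.97, "z": -0.34, "wx": 4, "wy": 0, "wz": 0, "grip": 1}, {"x": 0, "y": -2.43, "z": -0.53, "wx": 5, "wy": 0, "wz": 0, "grip": 1}, {"x": 0, "y": -2.88, "z": -0.76, "wx": 6, "wy": 0, "wz": 0, "grip": 1}, {"x": 0, "y": -3.3, "z": -1.03, "wx": 7, "wy": 0, "wz": 0, "grip": 1}, {"x": 0, "y": -3.7, "z": -1.33, "wx": 8, "wy": 0, "wz": 0, "grip": 1}, {"x": 0, "y": -4.07, "z": -1.67, "wx": 9, "wy": 0, "wz": 0, "grip": 1}, {"x": 0, "y": -4.07, "z": -1.67, "wx": 9, "wy": 0, "wz": 0, "grip": 1}]'

```text
t: 5.0
tool_pos: [0.4874, -0.1614, 0.2125]
tcp_rot: [0.705, -0.053, -0.705, -0.052]
contact_force: [0.6, -4.2, 3.0]
width: 0.0114
```

```bash
python3 -c "
from h import *
plan(ear(157,.213),-113)
s=manip.camera('scene');cv2.imwrite('pics/s4.png',cv2.resize(s['img'][190:345,140:340],(800,620))[:600,:,::-1])"
```

```text
t 5.0 pos [ 0.4874 -0.1614  0.2125] yaw -98.57 q [-0.2   0.44  0.7   1.84 -0.33  0.98 -1.08] F [ 0.6 -4.2  3. ] w 0.0114
shift cm [-0.05 -1.44 -0.2 ] turn [ 2.89 -0.01 -0.01]
```

View pics/s4.png

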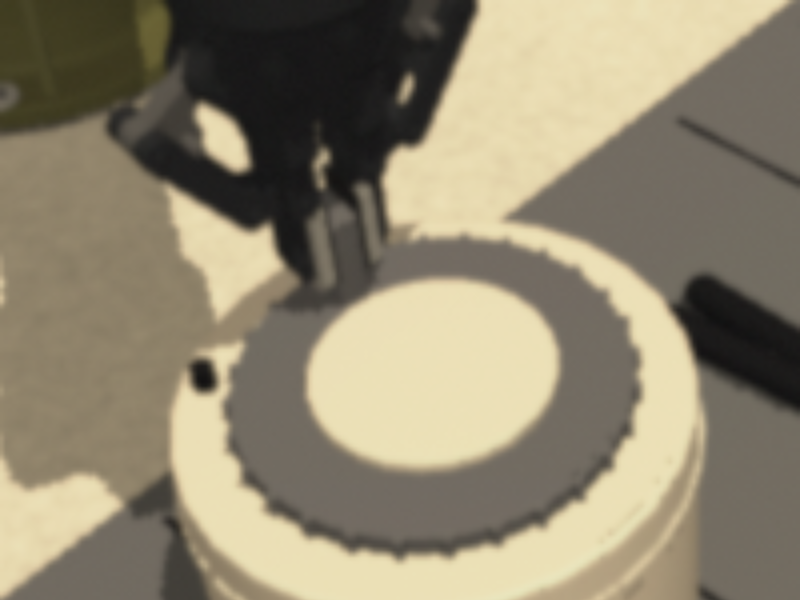

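The pads hold the ear (crop (345,240)) and the collar follows them. About 14° remain, so I'll finish the arc and settle.

Call:
jog_arm --commands '[{"x": 0, "y": -0.35, "z": -0.01, "wx": 0.7, "wy": 0, "wz": 0, "grip": 1}, {"x": 0, "y": -0.7, "z": -0.04, "wx": 1.4, "wy": 0, "wz": 0, "grip": 1}, {"x": 0, "y": -1.04, "z": -0.1, "wx": 2.1, "wy": 0, "wz": 0, "grip": 1}, {"x": 0, "y": -1.38, "z": -0.17, "wx": 2.8, "wy": 0, "wz": 0, "grip": 1}, {"x": 0, "y": -1.38, "z": -0.17, "wx": 2.8, "wy": 0, "wz": 0, "grip": 1}, {"x": 0, "y": -1.38, "z": -0.17, "wx": 2.8, "wy": 0, "wz": 0, "grip": 1}, {"x": 0, "y": -1.38, "z": -0.17, "wx": 2.8, "wy": 0, "wz": 0, "grip": 1}]'

```text
t: 5.75
tool_pos: [0.4911, -0.1484, 0.2125]
tcp_rot: [0.694, -0.137, -0.693, -0.137]
contact_force: [3.2, -4.6, 3.3]
width: 0.0113
```

```bash
python3 -c "
from h import *
plan(ear(157.3,.213),-112.7)
v=manip.state()['tool_pos'][:2]-C; print(np.hypot(*v),np.degrees(np.arctan2(v[1],v[0])))"
```

```text
t 5.75 pos [ 0.4911 -0.1484  0.2125] yaw -112.39 q [-0.27  0.45  0.77  1.85 -0.37  0.99 -1.31] F [ 3.2 -4.6  3.3] w 0.0113
shift cm [-0.05 -0.06 -0.  ] turn [ 0.06 -0.02 -0.  ]
0.05700575850003736 157.91436572807245
```

Call:
jog_arm --commands '[{"x": 0, "y": 0, "z": 0, "wx": 0, "wy": 0, "wz": 0, "grip": 0.7}, {"x": 0, "y": 0, "z": 0, "wx": 0, "wy": 0, "wz": 0, "grip": 0.5}, {"x": 0, "y": 0, "z": 0, "wx": 0, "wy": 0, "wz": 0, "grip": 0.3}, {"x": 0, "y": 0, "z": 0, "wx": 0, "wy": 0, "wz": 0, "grip": 0.3}, {"x": -4, "y": 0, "z": 0, "wx": 0, "wy": 0, "wz": 0, "grip": 0.3}, {"x": -8, "y": 0, "z": 0, "wx": 0, "wy": 0, "wz": 0, "grip": 0.3}, {"x": -12, "y": -4, "z": 0, "wx": 0, "wy": 0, "wz": 0, "grip": 0.3}, {"x": -12, "y": -9, "z": 0, "wx": 0, "wy": 0, "wz": 0, "grip": 0.3}, {"x": -12, "y": -14, "z": 0, "wx": 0, "wy": 0, "wz": 0, "grip": 0.3}, {"x": -12, "y": -19, "z": 0, "wx": 0, "wy": 0, "wz": 0, "grip": 0.3}]'

```text
t: 6.75
tool_pos: [0.5616, 0.0255, 0.3328]
tcp_rot: [0.694, -0.137, -0.693, -0.138]
contact_force: [0.5, 0.1, -0.5]
width: 0.0599
```

Call:
jog_arm --commands '[{"x": 0, "y": -3, "z": 0, "wx": 0, "wy": 0, "wz": 0, "grip": 0.3}, {"x": 0, "y": -6, "z": 0, "wx": 0, "wy": 0, "wz": 0, "grip": 0.3}, {"x": 0, "y": -6, "z": 0, "wx": 0, "wy": 0, "wz": 0, "grip": 0.3}]'

```text
t: 7.05
tool_pos: [0.5849, 0.0847, 0.3308]
tcp_rot: [-0.693, 0.134, 0.695, 0.135]
contact_force: [0.4, 0.7, -0.0]
width: 0.0596
```

```bash
python3 -c "
from h import *
plan(ear(157.3,.213),-112.7)
s=manip.camera('scene');c=manip.camera('top')
a=cv2.resize(s['img'][225:320,175:325],(800,507),interpolation=cv2.INTER_CUBIC)
b=cv2.resize(c['img'][200:310,330:450],(600,550),interpolation=cv2.INTER_CUBIC)
cv2.imwrite('pics/s5.png',a[:,:,::-1]);cv2.imwrite('pics/t5.png',b[:,:,::-1])"
```

```text
t 7.05 pos [0.5849 0.0847 0.3308] yaw -111.98 q [-0.65  0.48  0.78  1.44 -0.34  1.35 -1.81] F [ 0.4  0.7 -0. ] w 0.0596
shift cm [11.76 25.07 -0.05] turn [0.14 0.03 0.01]
```

View pics/s5.png

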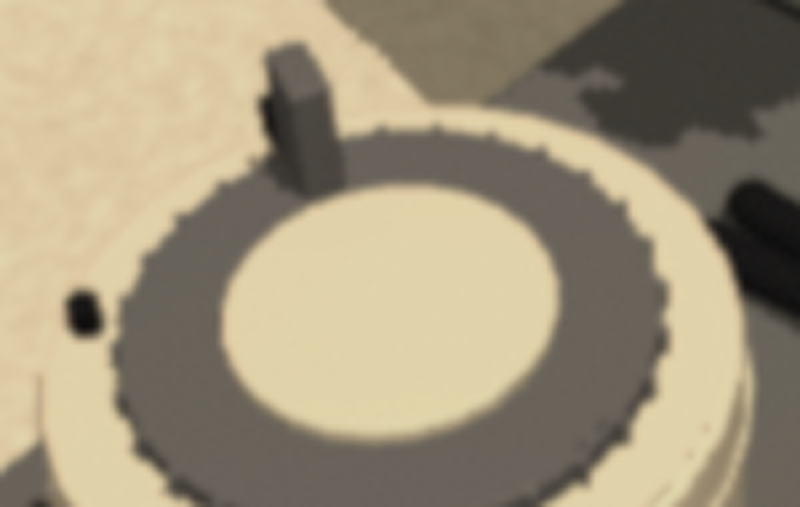

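View pics/t5.png

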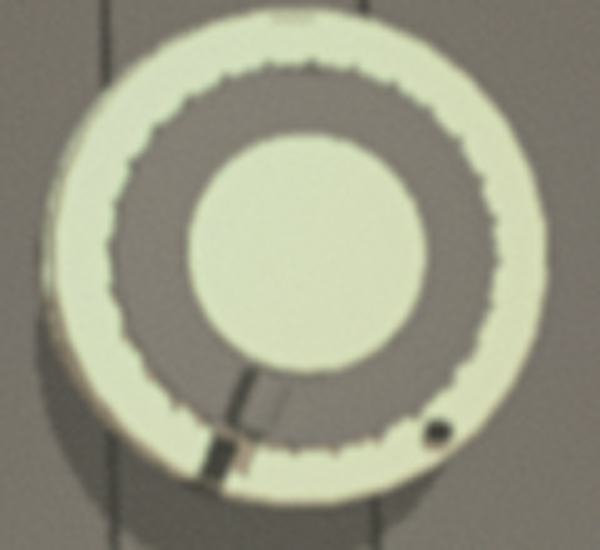

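Both views show the ear released and standing at the rib. In the top crop the ear's dark side is at about (240,400), the rib at (215,460) and the stud at (438,433). Next I'll measure the angle between ear and rib with polar profiles.

```bash
python3 - <<'E'
from h import *
from scipy.ndimage import map_coordinates as mc
c=manip.camera('top'); g=cv2.cvtColor(c['img'],cv2.COLOR_RGB2GRAY).astype(float)
m=(g>140).astype(np.uint8); l=cv2.connectedComponents(m,connectivity=4)[1]
cnt=max(cv2.findContours((l==l[250,390]).astype(np.uint8),0,1)[0],key=len); P=ray(c,*cv2.fitEllipse(cnt)[0],.194)[:2]; print(P)
A=np.arange(120,260,1.)
def prof(rs,z):
    o=0
    for r in rs:
        p=np.array([proj(c,[P[0]+r*np.cos(a),P[1]+r*np.sin(a),z]) for a in np.radians(A)]); o=o+mc(g,[p[:,1],p[:,0]],order=1)
    return o/len(rs)
for z in(.180,.184):
    q=prof(np.arange(.0765,.088,.002),z)
    for n,lo,hi in(("rib",146,168),("stud",206,228)):
        k=(A>=lo)&(A<=hi); w=np.clip(150-q[k],0,None); print(z,n,(A[k]*w).sum()/w.sum(), q[k].round(0)[::2])
for z in(.190,.230):
    q=prof(np.arange(.049,.066,.002),z); k=(A>=140)&(A<=176); print(z,dict(zip(A[k].astype(int),q[k].astype(int))))
E
```

```text
[ 0.54398262 -0.16923241]
0.18 rib 157.38236406250346 [215. 215. 215. 205. 132.  70.  69. 102. 161. 174. 198. 215.]
0.18 stud 216.50202492072782 [213. 213. 212. 186. 140. 106. 118. 171. 209. 214. 213. 212.]
0.184 rib 156.96953845253364 [215. 215. 215. 198. 114.  68.  71. 116. 167. 177. 205. 215.]
0.184 stud 216.04292143916425 [213. 213. 208. 176. 129. 103. 126. 182. 212. 213. 213. 212.]
0.19 {np.int64(140): np.int64(126), np.int64(141): np.int64(126), np.int64(142): np.int64(126), np.int64(143): np.int64(126), np.int64(144): np.int64(126), np.int64(145): np.int64(126), np.int64(146): np.int64(126), np.int64(147): np.int64(126), np.int64(148): np.int64(125), np.int64(149): np.int64(123), np.int64(150): np.int64(118), np.int64(151): np.int64(109), np.int64(152): np.int64(98), np.int64(153): np.int64(87), np.int64(154): np.int64(80), np.int64(155): np.int64(79), np.int64(156): np.int64(84), np.int64(157): np.int64(94), np.int64(158): np.int64(106), np.int64(159): np.int64(117), np.int64(160): np.int64(123), np.int64(161): np.int64(125), np.int64(162): np.int64(126), np.int64(163): np.in
[... 810 characters left out ...]
nt64(117), np.int64(154): np.int64(124), np.int64(155): np.int64(126), np.int64(156): np.int64(126), np.int64(157): np.int64(125), np.int64(158): np.int64(124), np.int64(159): np.int64(122), np.int64(160): np.int64(121), np.int64(161): np.int64(119), np.int64(162): np.int64(118), np.int64(163): np.int64(117), np.int64(164): np.int64(118), np.int64(165): np.int64(121), np.int64(166): np.int64(123), np.int64(167): np.int64(124), np.int64(168): np.int64(125), np.int64(169): np.int64(125), np.int64(170): np.int64(125), np.int64(171): np.int64(125), np.int64(172): np.int64(125), np.int64(173): np.int64(124), np.int64(174): np.int64(124), np.int64(175): np.int64(124), np.int64(176): np.int64(124)}
```

```bash
python3 -c "
from h import *
print(manip.sign_off())"
```

```text
the job is handed in; nothing more can be done
None
```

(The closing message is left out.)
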